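Close and clamp the transit crate

ROBOT

A 7-joint arm with a two-finger parallel gripper is mounted at the origin on the work surface. World frame = base frame: x ahead of the robot, y to its left, z up, the work surface at z = 0. Lengths are in m, angles in rad, forces in N, time in s.
With the tool pointing down it reaches from about 0.35 to 0.9 m from the base axis. Payload 8.1 kg.
Tool frame: the origin (TCP) lies between the finger pads; the fingertips stand 11 mm ahead of it and the grasp point (between the pads) lies 8 mm behind it; z points along the fingers, y is the line along which they close (so a half turn about z gives the same grasp; the last joint's range is limited). The gripper opens to 92 mm and grips with 3 to 60 N. Pads are 19 mm wide; open, the fingers measure 130 mm over their backs; the gripper's body (75 mm by 190 mm) begins 47 mm behind the grasp point.
Start: joints at [-1.414, 0.434, 0.025, 1.573, -0.012, 1.134, -0.075], TCP at [0.161, 0.604, 0.238] pointing down, gripper open.
Joint ranges: [-2.62, 2.62], [-0.44, 2.09], [-1.27, 1.32], [0.08, 2.57], [-1.32, 4.46], [0.12, 2], [-2.74, 2.74]. Speed limits (rad/s): [2.22, 2.22, 3.01, 3.01, 3.14, 3.14, 3.14].

INTERFACE

Orientations are given as a rotation vector (axis times angle).
In Python, from cell import observe, get_image, camera_params, sign_off gives the robot as it stands.
- The arm moves only by the shell command python3 -m pendant 'ROWS' [FORCE]. ROWS is JSON, one flat list of numbers, 7 for each row, row after row: the shift along the tool's x, y, z in m, then the turn, a rotation vector about the tool's x, y, z in rad, then the finger opening in m, from 0 to 0.0918. In form: [dx, dy, dz, rx, ry, rz, jaw, dx, dy, dz, rx, ry, rz, jaw, ...]. A call has 1 to 10 rows; each row shifts and turns the commanded pose from where the row before left it, along the tool's axes as they then stand; what a row does not reach is not made up. A row lasts 1/8 s, in which the tool goes at most 62.5 mm and 10.7 degrees, less where a joint would pass 70% of its speed; a pose out of reach is approached as far as the arm can. A call is refused whole if a number of a shift passes 0.0625 or a number of a turn 0.188, either way. A call with a gripper value outside its range is refused whole. The fingers move at their own pace and stop on an object; FORCE is the grip in N (left out, the last holds). Time passes only in rows, so rows that do not move let the fingers close. It gives the time, the measured TCP pose, the force, the opening and the grip force at its end, in the units of the state.
- observe(): the state, without advancing time (a new reading comes with each control period).
- get_image(name): name is "side" or "top"; returns the picture (400x640x3 uint8, red, green, blue); there is no depth.
- camera_params(name): a dict with "intrinsics" (3x3 intrinsics, pixels), "eye" and "rotation" of the camera in the world. Camera axes: x right, y down, z forward; pixel columns grow to the right and rows downward; lengths in m; the calibration is good to about 2 mm. A picture is of the moment at which its call begins. camera_params takes no time and is no camera call.
- sign_off(): hands the job in; it is judged then, once.
The state is a dict: "clock": time; "joints": joint angles; "dq": joint speeds; "joint_efforts": joint torques, N m; "position": TCP position; "ee_rot": TCP orientation; "force": force on the tool from outside, world axes, zero at the start; "ft_torque": the same for the moment, N m; "width": opening from 0.0 (shut) to 1.0 (fully open); "gripper_force": force on a finger pad.
Only numpy, scipy, OpenCV 4.12 (cv2) and the standard library are available. Lean on these libraries where they do the work, as an engineer would, in place of code of your own. Each camera call takes 0.05 s, during which the arm holds its last target. There are 200 camera calls.

TASK

Close the museum transit crate: push its partly open lid all the way shut, then press the handle of the big toggle clamp fully down, and after that the handle of the small one. Only push and press, with nothing picked up: do not raise the lid further, and leave everything else standing about where it is. Finish with the lid shut and both clamps fully down.

Things in the scene. Friction and masses are not known exactly. Their poses are not given: they have to be found in the camera images.
- crate: Plywood transit crate, fixed, 200 deep (x) by 340 wide (y) by 115 mm high without lid. Origin: centre of its underside; x points from its front (robot side) to the hinges at the back, z up. Along the outside of its front runs a timber batten 70 mm deep, top 95 mm above the table, with two toggle clamps, 100 to 120 mm either side of the middle; which is on which side varies.
- lid (a joint): Angle of the flat plywood lid (200 x 340 x 12 mm), hinged along the top of the back wall (crate x +100 mm, z 115 mm): 0 = shut on the rim, 0.22 to 0.42 rad at the start, grows as it opens. Stiff hinge: it stays where it is left, needs about 1 to 5 N near the front edge to go down, stops hard at 0. The shut lid's top is 127 mm above the table.
- lid_edge (a point): Middle of the lid's front (free) edge, on its top face; moves with the lid. From here the lid's surface runs back 200 mm to the hinge.
- big_handle (a joint): Angle of the big clamp's handle: 0 = open, sticking up 0.8 rad (46 degrees) towards the robot; 0.8 = fully down, level, at a hard stop. Starts at 0 to 0.12. Stiff pivot: it stays where it is left; takes about 2 to 4 N. Pressing it down swings the clamp's steel arm down on to the lid.
- big_pad (a point): Point on the upper face of the big clamp's black rubber grip, 82 mm from the pivot; moves with the handle. Handle 110 mm long, 30 wide, 12 thick, pointing to the crate's front (-x) from a pivot 140 mm above the table, 35 mm in front of the crate's front wall. Fully down, its upper face is level, 146 mm above the table.
- small_handle (a joint): Angle of the small toggle clamp's handle; same motion and values as big_handle.
- small_pad (a point): Point on the upper face of the small clamp's black rubber grip, 46 mm from the pivot; moves with the handle. Handle 62 mm long, 14 wide, 12 thick; pivot placed as on the big clamp; fully down its upper face is also level, 146 mm above the table.
- wax_jar_mid (a point): Small jar, 32 mm across, 38 mm high, standing loose on the batten between the clamps. Point at its centre.
- tape_roll_mid (a point): Paper-coloured roll of tape, 84 mm across, 25 mm high, lying on the table in front of the crate. Point at its centre.
- vase_mid (a point): Small blue ceramic vase, 84 mm across, 125 mm high, beside the crate. Point at its centre.
- foam_block_mid (a point): Dark foam block, 70 x 60 x 40 mm, beside the crate. Point at its centre.
- cup_mid (a point): White ceramic cup, 72 mm across, 90 mm high, beside the crate. Point at its centre.
- notebook_mid (a point): Notebook, 150 x 200 x 12 mm, lying in front of the crate to the left. Point at its centre.
- brush: Flat brush lying on the table in front of the crate to the right. Origin on its underside, at its middle.

How it is judged:
By the outcome, as a careful person would: the job done as asked, in the order asked, and still so for the second after the job is handed in, with the robot touching nothing.
It also fails if it takes over 56 s, if anything falls off the work surface, if the arm or the gripper's body presses on something with over 40 N, if the wrist force passes 120 N, or if a joint passes its speed limit or range.

## Working session

There is one attempt and no reset: what is moved stays moved. The work goes in short steps, Python scripts to look and compute and a shell command to move; the robot and the scene stay as the last step left them, time stands still between calls to the robot, and variables do not carry over. Pictures are saved under pics/ and viewed, at most 10 in all, crops included, and the job is handed in when it is done.

```bash
mkdir -p pics
python3 - <<'E'
from cell import *
import cv2,numpy as np
for n in("side","top"):
    cv2.imwrite(f"pics/{n}0.png",get_image(n)[:,:,::-1]); p=camera_params(n)
    print(n,np.round(p["intrinsics"],1).tolist(),np.round(p["eye"],3),np.round(p["rotation"],3).tolist())
s=observe();print({k:np.round(v,3).tolist() for k,v in s.items()})
E
```

```text
side [[387.4, 0.0, 315.6], [0.0, 387.4, 197.3], [0.0, 0.0, 1.0]] [ 0.459 -0.648  0.781] [-2.32, 0.241, -0.108]
top [[392.8, 0.0, 323.1], [0.0, 392.8, 200.5], [0.0, 0.0, 1.0]] [0.449 0.025 1.046] [-2.124, 2.149, -0.181]
{'clock': 0.1, 'joints': [-1.414, 0.435, 0.025, 1.574, -0.012, 1.134, -0.075], 'dq': [-0.0, -0.003, 0.001, -0.002, -0.001, -0.002, 0.001], 'joint_efforts': [0.004, -66.913, 0.988, -31.514, -0.061, 0.037, 0.0], 'position': [0.16, 0.604, 0.237], 'ee_rot': [-0.407, -3.115, 0.002], 'force': [-0.068, 0.914, 0.142], 'ft_torque': [-0.006, -0.04, -0.003], 'gripper_force': 0.0, 'width': 1.0}
```

View pics/side0.png

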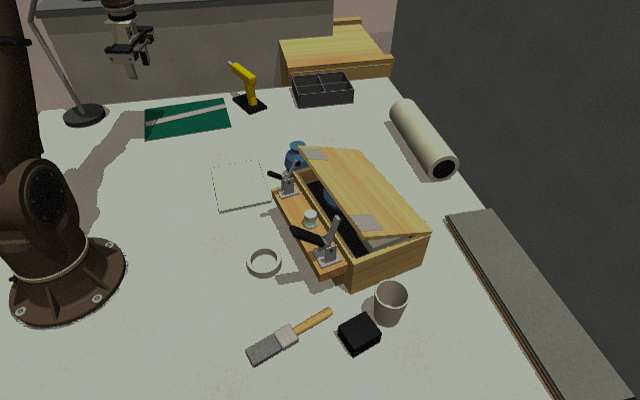

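View pics/top0.png

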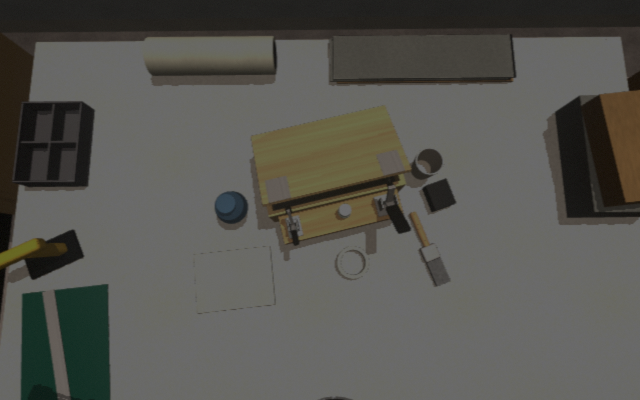

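Run:
```python
import cv2,numpy as np
def crop(f,x,y,w,h,s,o):
    i=cv2.imread(f)[y:y+h,x:x+w]; i=np.clip(i.astype(float)*1.6,0,255).astype(np.uint8)
    i=cv2.resize(i,None,fx=s,fy=s,interpolation=cv2.INTER_CUBIC)
    for a in range(0,w,20): cv2.putText(i,str(x+a),(a*s,10),0,.35,(0,0,255));cv2.line(i,(a*s,12),(a*s,18),(0,0,255))
    for a in range(0,h,20): cv2.putText(i,str(y+a),(0,a*s+4),0,.35,(0,0,255));cv2.line(i,(24,a*s),(30,a*s),(0,0,255))
    cv2.imwrite(o,i)
crop("pics/side0.png",250,135,190,150,4,"pics/side0c.png")
crop("pics/top0.png",240,100,180,150,4,"pics/top0c.png")
```

```text
(no output)
```

View pics/side0c.png

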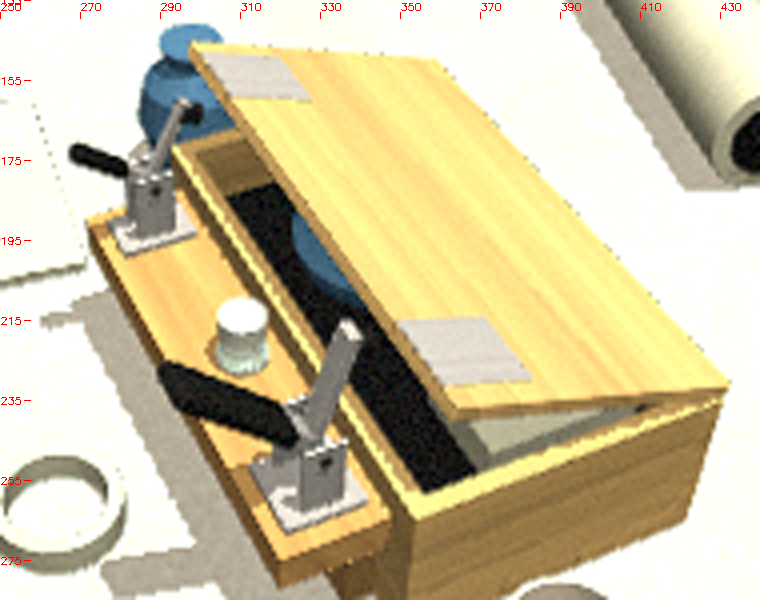

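View pics/top0c.png

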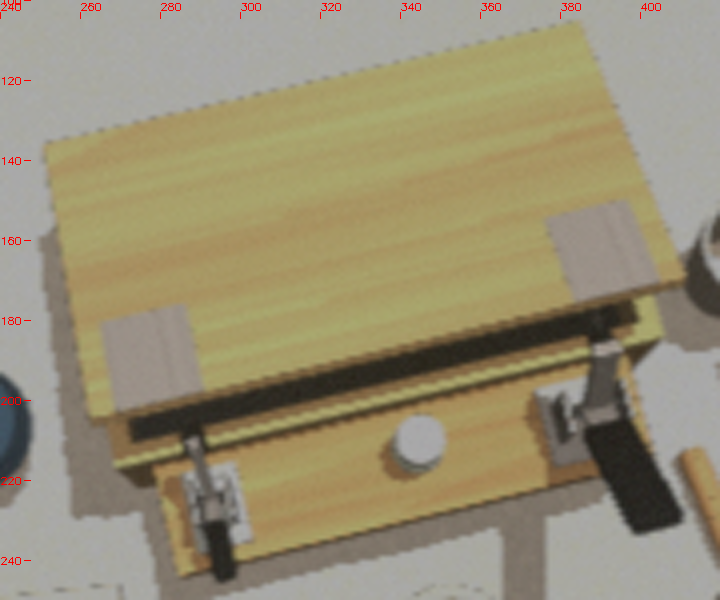

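The lid is open. The big clamp is on the right (−y), with its grip tip at side (292,229) and top (404,231). The small clamp is on the left, with its tip at side (269,173) and top (296,244). The jar stands between them. Next I triangulate the lid corners and grip tips.

```bash
cat > h.py <<'E'
from cell import *
import cv2,numpy as np
from scipy.spatial.transform import Rotation as R
def ray(n,uv):
    p=camera_params(n); rot=np.array(p["rotation"],float)
    M=R.from_rotvec(rot).as_matrix()
    d=M@np.linalg.solve(np.array(p["intrinsics"]),[*uv,1]); return np.array(p["eye"]),d/np.linalg.norm(d)
def plane(n,uv,z): e,d=ray(n,uv); return e+d*(z-e[2])/d[2]
def tri(a,b):
    e,d=ray("side",a); f,g=ray("top",b)
    t=np.linalg.lstsq(np.c_[d,-g],f-e,rcond=None)[0]
    p,q=e+t[0]*d,f+t[1]*g; return (p+q)/2,np.linalg.norm(p-q)
E
python3 - <<'E'
from h import *
np.set_printoptions(precision=4,suppress=True)
P={}
for k,a,b in [("FL",(298,145.8),(263,203.8)),("FR",(363.8,237),(411.3,168)),("BL",(359.3,150.5),(251.3,135.8)),("BR",(432,231.3),(384.5,105.5)),("bigtip",(292.5,229),(404.5,231)),("smalltip",(269.5,173),(296,244)),("jartop",(310.5,212.3),(344.5,210))]:
    P[k],e=tri(a,b); print(k,P[k],round(e,4))
print("widths",*[np.linalg.norm(P[a]-P[b]) for a,b in(("FL","FR"),("BL","BR"),("FL","BL"),("FR","BR"))])
# crate yaw from left direction averaged
l=(P["FL"]-P["FR"]+P["BL"]-P["BR"])[:2]; l/=np.linalg.norm(l); x=np.array([l[1],-l[0]])
hb=(P["BL"]+P["BR"])[:2]/2; fr=(P["FL"]+P["FR"])/2
print("yaw",np.arctan2(x[1],x[0]),"xaxis",x,"hinge mid",hb,"lid_edge",fr,"angle",np.arcsin((fr[2]-.127)/.2))
for k in("bigtip","smalltip","jartop"): d=P[k][:2]-hb; print(k,"crate x,y",d@x+.1,d@l)
for k,u in(("battenBL",(283.5+2,0)),): pass
# crate front rim corners in top at z .115
for u in((268.5,216.3),(405.5,184.5)):
    q=plane("top",u,.115); d=q[:2]-hb; print("rim",q,d@x+.1,d@l)
E
```

```text
FL [0.5847 0.1528 0.195 ] 0.0004
FR [ 0.6601 -0.176   0.1963] 0.0029
BL [0.7658 0.1946 0.1224] 0.0006
BR [ 0.8386 -0.1342  0.1256] 0.0008
bigtip [ 0.5202 -0.1492  0.2218] 0.0017
smalltip [0.4993 0.0817 0.1767] 0.0039
jartop [ 0.5789 -0.0292  0.1352] 0.0025
widths 0.3373036170362274 0.3367560432469042 0.19955862608960004 0.19655314603075977
yaw 0.22164260894786494 xaxis [0.9755 0.2198] hinge mid [0.8022 0.0302] lid_edge [ 0.6224 -0.0116  0.1956] angle 0.35034133122550437
bigtip crate x,y -0.2146111768321484 -0.11301042464507828
smalltip crate x,y -0.18421931060539284 0.11683800744060106
jartop crate x,y -0.13099678943287638 -0.00887624703133318
rim [0.5673 0.1513 0.115 ] -0.10253923045204369 0.16977966729150232
rim [ 0.6411 -0.1794  0.115 ] -0.10331336172417013 -0.16900644048916125
```

```bash
cat >> h.py <<'E'
C=np.array([.7046,.0082]);X=np.array([.9755,.2198]);L=np.array([-.2198,.9755])
def togo(cx,cy,z):
    "shift of the TCP to crate x,y and world z, in tool axes"
    s=observe(); M=R.from_rotvec(s["ee_rot"]); p=np.r_[C+cx*X+cy*L,z]
    want=R.from_matrix(np.c_[np.r_[-X,0],np.r_[L,0],[0,0,-1]])
    print("shift",np.round(M.inv().apply(p-np.array(s["position"])),4),"turn",np.round((M.inv()*want).as_rotvec(),3),"F",np.round(s["force"],1),"t",s["clock"])
E
python3 -m pendant '[0,0,-0.02,0,0,-0.16,0, 0,0,-0.02,0,0,-0.16,0, 0,0,-0.02,0,0,-0.16,0, 0,0,0,0,0,0,0]'
python3 - <<'E'
from h import *
togo(-.03,0,.29)
print(tri((337,216),(392,187)))  # big arm tip
d=tri((337,216),(392,187))[0][:2]-C; print(d@X,d@L)
E
```

```text
clock: 0.6
position: [0.1608, 0.6046, 0.2988]
ee_rot: [-0.343, 3.122, 0.003]
force: [0.6, 0.1, -0.9]
width: 0.614
gripper_force: 0.0
shift [-0.3712 -0.7004  0.0075] turn [ 0.002  0.001 -0.003] F [ 0.6  0.1 -0.9] t 0.6
(array([ 0.61512779, -0.12779605,  0.21615511]), np.float64(0.0002562543584786956))
-0.11717206999887497 -0.11299815755665178
```

```bash
python3 -m pendant '[-0.0206,-0.0389,0,0,0,0,0,-0.0206,-0.0389,0,0,0,0,0,-0.0206,-0.0389,0,0,0,0,0,-0.0206,-0.0389,0,0,0,0,0,-0.0206,-0.0389,0,0,0,0,0,-0.0206,-0.0389,0,0,0,0,0,-0.0206,-0.0389,0,0,0,0,0,-0.0206,-0.0389,0,0,0,0,0,-0.0206,-0.0389,0,0,0,0,0]'
python3 -m pendant '[-0.0206,-0.0389,0,0,0,0,0,-0.0206,-0.0389,0,0,0,0,0,-0.0206,-0.0389,0,0,0,0,0,-0.0206,-0.0389,0,0,0,0,0,-0.0206,-0.0389,0,0,0,0,0,-0.0206,-0.0389,0,0,0,0,0,-0.0206,-0.0389,0,0,0,0,0,-0.0206,-0.0389,0,0,0,0,0,-0.0206,-0.0389,0,0,0,0,0,0,0,0,0,0,0,0]'
python3 -c "
from h import *
togo(-.03,0,.20)"
```

```text
clock: 1.72
position: [0.4183, 0.3013, 0.2965]
ee_rot: [0.338, -3.122, 0.001]
force: [0.8, 0.2, 0.1]
width: 0.005
gripper_force: 0.0
clock: 2.98
position: [0.676, -0.0027, 0.2956]
ee_rot: [0.33, -3.122, 0.004]
force: [-0.6, 0.7, -0.4]
width: 0.003
gripper_force: 0.0
shift [-0.0005  0.0046  0.0955] turn [-0.002 -0.003 -0.011] F [-0.6  0.7 -0.4] t 2.975
```

```bash
python3 -m pendant '[0,0.004,0.03,0,0,0,0,0,0,0.03,0,0,0,0,0,0,0.03,0,0,0,0,0,0,0.01,0,0,0,0,0,0,0.01,0,0,0,0,0,0,0.01,0,0,0,0,0,0,0.01,0,0,0,0]'
python3 -c "
from h import *
togo(-.03,0,.138)"
```

```text
clock: 3.85
position: [0.6752, 0.0055, 0.169]
ee_rot: [-0.343, 3.12, -0.0]
force: [-2.5, -1.0, 4.6]
width: 0.005
gripper_force: 2.5
shift [ 0.0008 -0.0039  0.031 ] turn [-0.     0.002 -0.002] F [-2.5 -1.   4.6] t 3.85
```

Contact is normal, with the lid moving at about 5 N. I'll continue to the shut height.

```bash
python3 -m pendant '[0,0,0.006,0,0,0,0,0,0,0.006,0,0,0,0,0,0,0.006,0,0,0,0,0,0,0.005,0,0,0,0,0,0,0.003,0,0,0,0,0,0,0.002,0,0,0,0,0,0,0,0,0,0,0]'
python3 -c "
from h import *
togo(-.03,0,.138)"
```

```text
clock: 4.72
position: [0.6746, 0.0056, 0.1397]
ee_rot: [-0.345, 3.122, 0.0]
force: [-0.1, -0.0, 1.2]
width: 0.005
gripper_force: 0.4
shift [ 0.0002 -0.0041  0.0017] turn [-0.     0.    -0.002] F [-0.1 -0.   1.2] t 4.725
```

```bash
python3 -m pendant '[0,0,0.002,0,0,0,0,0,0,0.002,0,0,0,0,0,0,0,0,0,0,0]'
python3 -m pendant '[0,0,0.001,0,0,0,0,0,0,0.001,0,0,0,0,0,0,0,0,0,0,0]'
```

```text
clock: 5.1
position: [0.6747, 0.0056, 0.1382]
ee_rot: [-0.345, 3.121, 0.001]
force: [-10.0, 0.0, 21.9]
width: 0.009
gripper_force: 11.4
clock: 5.48
position: [0.6748, 0.0056, 0.1381]
ee_rot: [-0.344, 3.12, 0.001]
force: [-15.6, 0.1, 37.5]
width: 0.003
gripper_force: 18.6
```

The lid reached its hard stop with the tip at z = 127 mm. Now the big clamp.

```bash
python3 -m pendant '[0,0,-0.01,0,0,0,0,0,0,-0.04,0,0,0,0,0,0,-0.05,0,0,0,0,0,0,-0.05,0,0,0,0,0,0,-0.02,0,0,0,0,0,0,0,0,0,0,0]'
python3 - <<'E'
from h import *
togo(-.188,-.113,.25)
cv2.imwrite("pics/side1.png",cv2.resize(get_image("side")[135:285,250:440,::-1],None,fx=4,fy=4))
E
```

```text
clock: 6.22
position: [0.6755, 0.0059, 0.3051]
ee_rot: [-0.345, 3.119, 0.0]
force: [0.8, 0.1, -0.7]
width: 0.004
gripper_force: 0.0
shift [ 0.1591 -0.1173  0.0546] turn [-0.     0.004 -0.001] F [ 0.8  0.1 -0.7] t 6.225
```

View pics/side1.png

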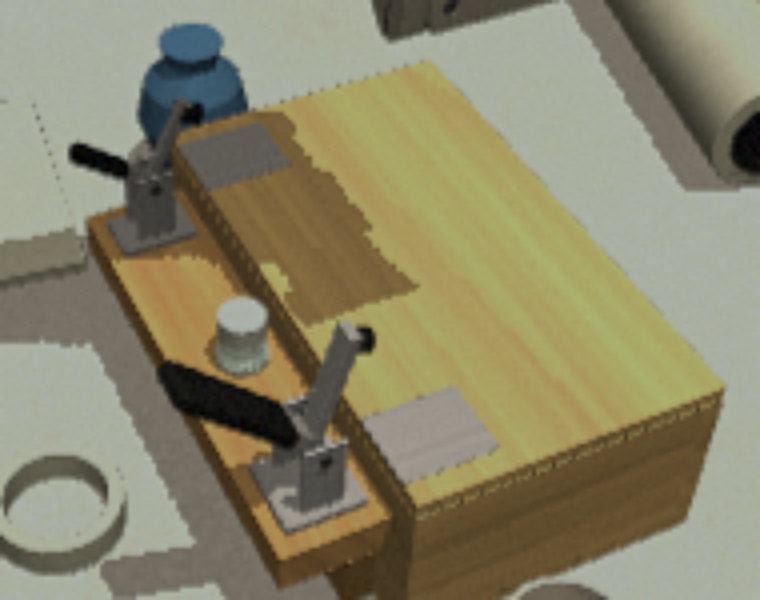

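The picture shows the lid flat on the rim, both clamps and the jar undisturbed (big grip tip at about (292,229)).

```bash
python3 -m pendant '[0.0318,-0.0235,0,0,0,0,0,0.0318,-0.0235,0,0,0,0,0,0.0318,-0.0235,0,0,0,0,0,0.0318,-0.0235,0,0,0,0,0,0.0318,-0.0235,0,0,0,0,0,0,0,0.03,0,0,0,0,0,0,0.025,0,0,0,0,0,0,0,0,0,0,0]'
python3 -m pendant '[0.002,0,0.008,0,0,0,0,0.002,0,0.008,0,0,0,0,0.002,0,0.008,0,0,0,0,0.002,0,0.008,0,0,0,0,0.002,0,0.008,0,0,0,0]'
python3 -c "
from h import *
togo(-.212,-.113,.157)"
```

```text
clock: 7.28
position: [0.543, -0.1432, 0.2456]
ee_rot: [0.345, -3.117, -0.002]
force: [-1.3, 0.1, -0.4]
width: 0.002
gripper_force: 0.0
clock: 7.9
position: [0.5352, -0.1461, 0.2084]
ee_rot: [-0.345, 3.122, -0.0]
force: [-0.6, 0.1, 1.4]
width: 0.006
gripper_force: 0.7
shift [0.0128 0.0002 0.0514] turn [-0.     0.    -0.002] F [-0.6  0.1  1.4] t 7.9
```

```bash
python3 -m pendant '[0.002,0,0.007,0,0,0,0,0.002,0,0.007,0,0,0,0,0.002,0,0.007,0,0,0,0,0.002,0,0.007,0,0,0,0,0.002,0,0.007,0,0,0,0,0.002,0,0.006,0,0,0,0,0,0,0.006,0,0,0,0,0,0,0.002,0,0,0,0,0,0,0,0,0,0,0]'
python3 -c "
from h import *
togo(-.212,-.113,.157)"
```

```text
clock: 9.02
position: [0.5235, -0.1485, 0.1595]
ee_rot: [0.345, -3.122, -0.0]
force: [-1.0, 0.0, -0.1]
width: 0.001
gripper_force: 0.0
shift [0.0008 0.0001 0.0025] turn [ 0.    -0.    -0.002] F [-1.   0.  -0.1] t 9.025
```

```bash
python3 -m pendant '[0,0,0.002,0,0,0,0,0,0,0.002,0,0,0,0,0,0,0,0,0,0,0]'
python3 -m pendant '[0,0,0.001,0,0,0,0,0,0,0.001,0,0,0,0,0,0,0,0,0,0,0]'
```

```text
clock: 9.4
position: [0.5237, -0.1486, 0.1572]
ee_rot: [-0.345, 3.121, 0.0]
force: [-5.9, 2.1, 16.7]
width: 0.006
gripper_force: 8.4
clock: 9.78
position: [0.5238, -0.1487, 0.1569]
ee_rot: [-0.344, 3.12, 0.001]
force: [-12.1, 3.3, 36.7]
width: 0.006
gripper_force: 18.3
```

The big clamp is down, with a hard stop at 146 mm. Now the small one.

```bash
python3 -m pendant '[0,0,-0.01,0,0,0,0,0,0,-0.03,0,0,0,0,0,0,-0.04,0,0,0,0,0,0,-0.04,0,0,0,0,0,0,0,0,0,0,0]'
python3 -c "
from h import *
togo(-.163,.117,.22)"
```

```text
clock: 10.4
position: [0.5252, -0.1491, 0.2768]
ee_rot: [-0.344, 3.117, -0.002]
force: [-0.3, 0.5, -0.1]
width: 0.004
gripper_force: 0.0
shift [-0.0459  0.2312  0.0566] turn [-0.002  0.006 -0.002] F [-0.3  0.5 -0.1] t 10.4
```

```bash
python3 -m pendant '[-0.0076,0.0385,0,0,0,0,0,-0.0076,0.0385,0,0,0,0,0,-0.0076,0.0385,0,0,0,0,0,-0.0076,0.0385,0,0,0,0,0,-0.0076,0.0385,0,0,0,0,0,-0.0076,0.0385,0,0,0,0,0,0,0,0,0,0,0,0,0,0,0.03,0,0,0,0,0,0,0.025,0,0,0,0,0,0,0,0,0,0,0]'
python3 - <<'E'
from h import *
togo(-.163,.117,.19)
cv2.imwrite("pics/top2.png",cv2.resize(get_image("top")[100:250,240:420,::-1],None,fx=4,fy=4))
cv2.imwrite("pics/side2.png",cv2.resize(get_image("side")[135:285,250:440,::-1],None,fx=4,fy=4))
E
```

```text
clock: 11.65
position: [0.516, 0.0857, 0.2167]
ee_rot: [0.343, -3.118, 0.002]
force: [0.3, -0.3, -0.1]
width: 0.001
gripper_force: 0.0
shift [-0.004  -0.      0.0266] turn [-0.001 -0.005 -0.002] F [ 0.3 -0.3 -0.1] t 11.65
```

View pics/side2.png

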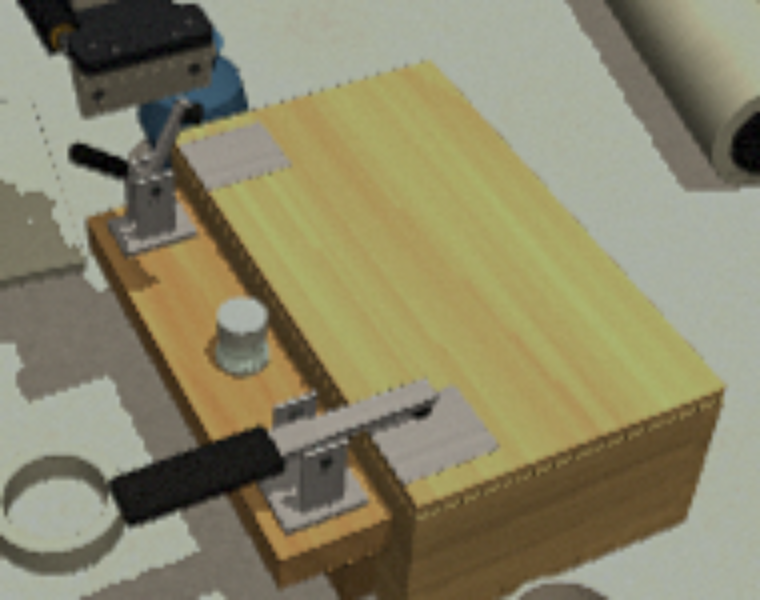

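Run:
```python
from h import *
for n,o in(("side",(250,135)),("top",(240,100))):
    p=camera_params(n);M=R.from_rotvec(p["rotation"]).as_matrix()
    for q in((.516,.0857,.2057),(.516,.0857,.272)):
        c=np.array(p["intrinsics"])@(M.T@(np.array(q)-p["eye"]));print(n,(c[:2]/c[2]-o)*4)
```

```text
side [ 97.98133873 107.38533368]
side [89.83666838 15.24141272]
top [212.9892848  537.98107226]
top [203.29092841 527.32176923]
```

View pics/top2.png

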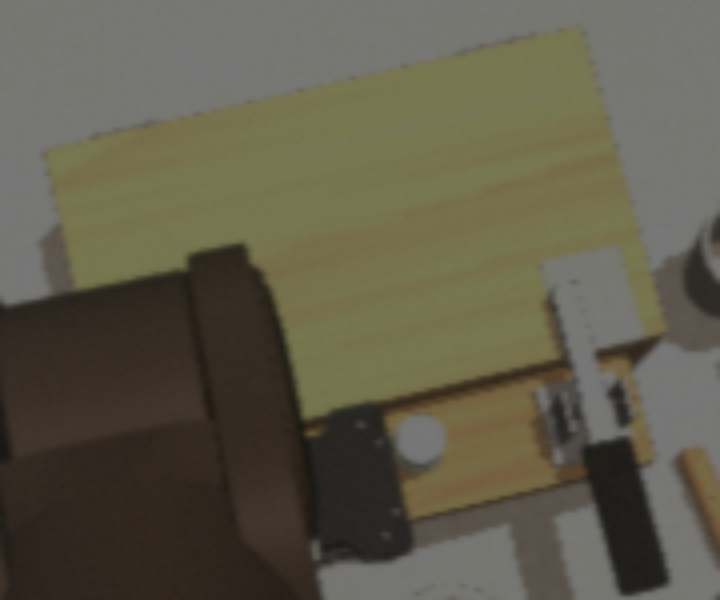

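The side view shows the big handle level and its arm flat on the lid. The body-end plate at crop (80–215, 40–110) hides the fingers, and the projected tip at (98,107) sits over the small grip.

```bash
python3 -m pendant '[0,0,0.008,0,0,0,0,0,0,0.008,0,0,0,0,0,0,0.008,0,0,0,0,0.001,0,0.006,0,0,0,0,0.002,0,0.005,0,0,0,0,0.002,0,0.005,0,0,0,0]'
python3 -c "
from h import *
togo(-.176,.117,.157)"
```

```text
clock: 12.5
position: [0.5126, 0.0857, 0.1787]
ee_rot: [-0.345, 3.122, 0.0]
force: [-0.9, 0.1, 5.5]
width: 0.001
gripper_force: 1.6
shift [ 0.0058 -0.0008  0.0217] turn [ 0.     0.    -0.002] F [-0.9  0.1  5.5] t 12.5
```

```bash
python3 -m pendant '[0.002,0,0.005,0,0,0,0,0.002,0,0.005,0,0,0,0,0.001,0,0.005,0,0,0,0,0,0,0.004,0,0,0,0,0,0,0.002,0,0,0,0,0,0,0,0,0,0,0]'
python3 -m pendant '[0,0,0.001,0,0,0,0,0,0,0.001,0,0,0,0,0,0,0,0,0,0,0]'
```

```text
clock: 13.25
position: [0.5079, 0.0847, 0.1576]
ee_rot: [-0.345, 3.122, 0.0]
force: [0.3, 0.1, 0.4]
width: 0.005
gripper_force: 0.0
clock: 13.62
position: [0.5082, 0.0847, 0.1571]
ee_rot: [-0.345, 3.121, 0.001]
force: [-6.5, -1.5, 19.3]
width: 0.007
gripper_force: 9.2
```

```bash
python3 -m pendant '[0,0,0.001,0,0,0,0,0,0,0.001,0,0,0,0,0,0,0,0,0,0,0]'
python3 -m pendant '[0,0,-0.01,0,0,0,0,0,0,-0.04,0,0,0,0,0,0,-0.05,0,0,0,0,0.03,0.03,-0.04,0,0,0,0,0.05,0.04,0,0,0,0,0,0.05,0.04,0,0,0,0,0,0.05,0.04,0,0,0,0,0,0,0,0,0,0,0,0]'
python3 - <<'E'
from h import *
cv2.imwrite("pics/side3.png",get_image("side")[:,:,::-1])
E
```

```text
clock: 14.0
position: [0.5083, 0.0847, 0.1569]
ee_rot: [-0.344, 3.12, 0.002]
force: [-13.4, -2.9, 39.8]
width: 0.003
gripper_force: 19.9
clock: 15.0
position: [0.3003, 0.1914, 0.294]
ee_rot: [-0.355, 3.121, 0.001]
force: [0.8, -0.2, -1.0]
width: 0.002
gripper_force: 0.0
```

View pics/side3.png

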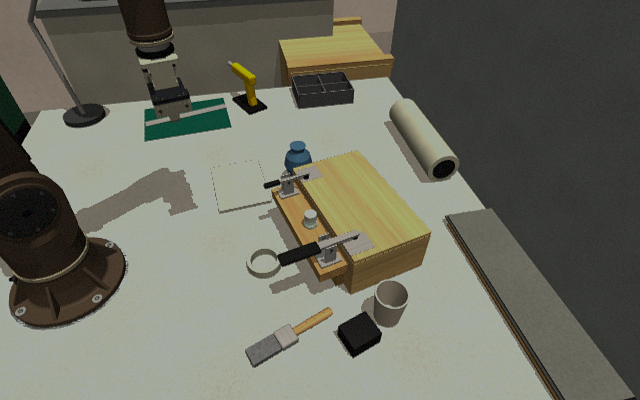

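The lid is shut and both handles are level, big at (300,254) and small at (278,182). The jar (310,217), vase, cup, foam, tape and brush stand where they were, and the robot is clear.

```bash
python3 -c "
from cell import *
print(sign_off())"
```

```text
the job is handed in; nothing more can be done
None
```

The lid is shut and both toggle clamps are fully down, big one first; each was pressed to its hard stop, nothing else was disturbed, and the job was handed in at about 15 s. The hard-stop presses peaked close to 40 N (42 N including sideways force) on the closed fingertips.

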